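Pop the sample-port hatch with one press

ROBOT

A 6-joint arm with a two-finger parallel gripper is mounted at the origin on the work surface. World frame = base frame: x ahead of the robot, y to its left, z up, the work surface at z = 0. Lengths are in m, angles in rad, forces in N, time in s.
With the tool pointing down it reaches from about 0.325 to 0.85 m from the base axis. Payload 4.4 kg.
Tool frame: the origin (TCP) lies at the centre of the arm's flange, where the gripper is bolted on; the fingertips stand 199 mm ahead of it and the grasp point (between the pads) lies r.hold_point_z ahead of it (r.hold_point_z is the distance from the TCP to the grasp point, in m); z points along the fingers, y is the direction in which the jaws open and shut (so a half turn about z gives the same grasp; the last joint's range is limited). The gripper opens to 94 mm and grips with 3 to 60 N. Pads are 16 mm wide; open, the fingers measure 119 mm over their backs; the gripper's body (75 mm by 177 mm) begins 78 mm behind the grasp point.
Start: joints at [-1.446, 0.207, 1.542, -0, 1.393, -0.15], TCP at [0.156, -0.553, 0.405] pointing down, gripper open.
Joint ranges: [-2.73, 2.73], [-0.86, 2.22], [0.23, 2.46], [-1.11, 4.25], [0.08, 2.63], [-2.82, 2.82]. Speed limits (rad/s): [2.79, 2.79, 3.14, 3.14, 3.14, 3.14].

INTERFACE

Orientations are given as a unit quaternion [x, y, z, w].
In Python, from rig import r, vision gives the robot as it stands.
- The arm moves only by the tool apply_moves, never from a script. Its arguments are lists of equal length, an entry for each row: "claw": the closure, from -1 (fully open) to 1 (shut), so that 0 is half open; "translation": the shift along the tool's x, y, z in m, a list of three; "angular": the turn, a rotation vector about the tool's x, y, z in rad, a list of three. A call has 1 to 20 rows; each row shifts and turns the commanded pose from where the row before left it, along the tool's axes as they then stand; what a row does not reach is not made up. A row lasts 1/12 s, in which the tool goes at most 41.7 mm and 7.16 degrees, less where a joint would pass 70% of its speed; a pose out of reach is approached as far as the arm can. A call with a gripper value outside its range is refused whole. The fingers move at their own pace and stop on an object; "grip_force" is the grip in N (left out, the last holds). Time passes only in rows, so rows that do not move let the fingers close. It gives the time, the measured TCP pose, the force and the opening at its end, in the units of the state.
- r.observe(): the state, without advancing time (a new reading comes with each control period).
- vision.get_image(name): name is "scene" or "top" or "wrist"; returns the picture (400x640x3 uint8, red, green, blue); there is no depth.
- vision.calibration(name): a dict with "camera_matrix" (3x3 intrinsics, pixels), "R" (3x3) and "t" (3): a world point X has camera coordinates R X + t. Camera axes: x right, y down, z forward; pixel columns grow to the right and rows downward; lengths in m; the calibration is good to about 2 mm. A picture is of the moment at which its call begins: read the wrist's pose just before it. calibration takes no time and is no camera call; for the wrist camera it gives the pose at the moment of the call.
- r.hand_in(): hands the job in, once; it reports no verdict.
The state is a dict: "time_s": time; "joints": joint angles; "joint_velocities": joint speeds; "joint_efforts": joint torques, N m; "eef_pos": TCP position; "eef_rot": TCP orientation; "wrist_force": force on the tool from outside, world axes, zero at the start; "moment": the same for the moment, N m; "gripper_width": finger opening in m.
Only numpy, scipy, OpenCV 4.12 (cv2) and the standard library are available. Lean on these libraries where they do the work, as an engineer would, in place of code of your own. Each camera call takes 0.05 s, during which the arm holds its last target.

TASK

Two sample modules stand on the bench. On the one with the wide hatch, press the round pad at the free end of the hatch once with your fingertips, right down, and let go so that the push-push latch releases it and it pops up. Draw clear and watch it stand open by itself for at least two seconds before you finish; do not press it again, do not grasp or lift anything, and leave the narrow hatch shut and the other things where they are.

Things in the scene. Friction and masses are not known exactly. Their poses are not given: they have to be found in the camera images.
- port_unit: Module to work on: fixed grey box, white deck, 150 (x) x 130 (y) x 80 mm high. Origin: centre of underside; own -x side faces the robot, turned up to 20 degrees. Its WIDE white hatch is 100 (x) x 84 mm, 8 mm thick, x = -50 to +50 mm, hinged at x = +50, 87 mm above the bench; shut, its top is level, 91 mm above the bench, 11 mm proud of the deck. A round pad marks the free end.
- port_press (a point): Top centre of the round pad (22 mm across, 1 mm high), 82 mm from the hinge, mid-width; shut: x -32, y 0, z 92 mm of the module; moves with the hatch. Pressing straight down takes 2 to 5 N; it sinks 8 mm to a firm stop, the latch trips after 5 mm. Let go, the hatch springs open within about a second: its free edge rises 80 mm, so withdraw straight up by 150 mm.
- port_hatch (a joint): Angle of the wide hatch (rad): 0 shut and latched, negative while pressed in (stop at -0.10), positive when open; a spring lifts it to its stop at 0.9.
- port_latch (a joint): Indexing slide inside the wide hatch's push-push latch (m), hidden from view: 0 at the start; one press and release moves it on to about 0.010; a second press moves it to about 0.016 and shuts the hatch again.
- filter_unit: The other module, same box, same size and same origin, turned up to about 20 degrees; its hatch is NARROW (100 x 42 mm), with a like pad and latch. Must stay shut. The two modules may stand either way round, left and right.
- filter_hatch (a joint): Angle of the narrow hatch (rad): 0 shut, negative while pressed in, positive when open.
- bottle: Bystander: amber bottle, 54 mm across, 110 mm high, standing beyond the modules. Origin: centre of its underside.
- jar: Bystander: small clear jar with white cap, 40 mm across, 50 mm high, standing on the robot's side of the modules, between them. Origin: centre of its underside.
- wrench: Bystander: steel wrench 150 mm long lying on the bench beyond the modules. Origin: centre of its underside.

How it is judged:
By the outcome, as a careful person would: the job done as asked, in the order asked, and still so for the second after the job is handed in, with the robot touching nothing.
It also fails if it takes over 35 s, if anything falls off the work surface, if the arm or the gripper's body presses on something with over 40 N, if the wrist force passes 120 N, or if a joint passes its speed limit or range.

## Working session

There is one attempt and no reset: what is moved stays moved. The work goes in short steps, Python scripts to look and compute and a tool call to move; the robot and the scene stay as the last step left them, time stands still between calls to the robot, and variables do not carry over. Pictures are saved under pics/ and viewed, and the job is handed in when it is done.

Besides the shell and the picture viewer there is one more tool, called after ">>>" in YAML: its name, and indented under it one key for each argument. apply_moves: Moves the arm, as the interface text tells. Its arguments: {"type":"object","properties":{"claw":{"type":"array"},"translation":{"type":"array"},"angular":{"type":"array"},"grip_force":{"type":"number"}},"required":["claw","translation","angular"]}

```bash
ls; mkdir -p pics
python3 - <<'E'
from rig import r, vision
import cv2
print(r.observe(), r.hold_point_z)
for n in ("scene","top"):
    cv2.imwrite(f"pics/{n}0.png", vision.get_image(n)[:,:,::-1])
    print(n, vision.calibration(n))
E
```

```text
pics
{'time_s': 0.0, 'joints': array([-1.44650681e+00,  2.07450043e-01,  1.54291773e+00,  9.12237253e-06,
        1.39350848e+00, -1.50512132e-01]), 'joint_velocities': array([-0.00258051, -0.00171775, -0.00092382,  0.0002025 , -0.0009241 ,
        0.00126795]), 'joint_efforts': array([ 1.06145038e-03, -3.70867217e+01, -2.81420732e+01,  6.99071470e-02,
        3.59870971e-02, -1.64645830e-04]), 'eef_pos': array([ 0.15596951, -0.55307903,  0.40349043]), 'eef_rot': array([ 9.90574813e-01,  1.36968011e-01,  1.94584425e-05, -1.14164268e-03]), 'wrist_force': array([0.4689955 , 0.20769802, 0.02016494]), 'moment': array([ 0.01996262,  0.00503866, -0.03374206]), 'gripper_width': 0.09423287641983975} 0.1804
scene {'camera_matrix': array([[494.85164893,   0.        , 317.87197808],
       [  0.        , 494.85164893, 196.85451614],
       [  0.        ,   0.        ,   1.        ]]), 'R': array([[-0.6819168 ,  0.73135127,  0.01071448],
       [ 0.59297533,  0.56135161, -0.57729077],
       [-0.42821692, -0.38731085, -0.81646835]]), 't': array([ 0.38455652, -0.2524938 ,  1.28597007])}
top {'camera_matrix': array([[424.88161285,   0.        , 319.07254526],
       [  0.        , 424.88161285, 193.65686452],
       [  0.        ,   0.        ,   1.        ]]), 'R': array([[-0.0273653 , -0.99962283,  0.00231222],
       [-0.99604028,  0.02707135, -0.08468121],
       [ 0.08458667, -0.00462039, -0.99640541]]), 't': array([0.00949809, 0.56538252, 0.7209114 ])}
```

View pics/top0.png

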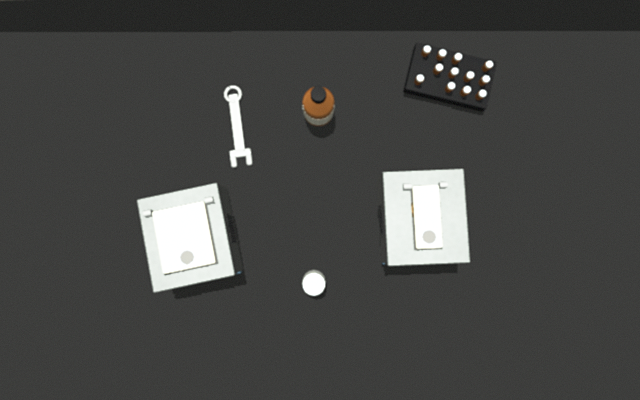

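View pics/scene0.png

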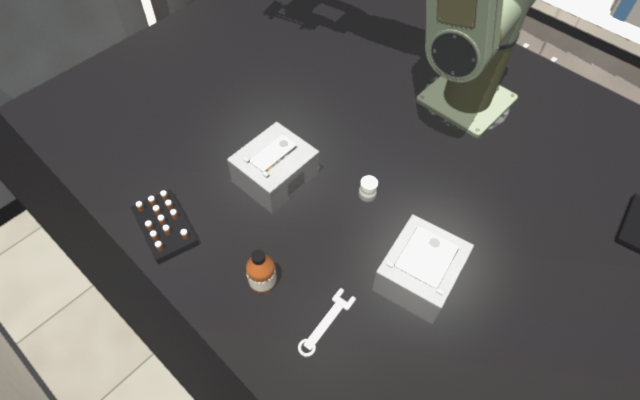

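The top view shows the wide hatch on the left with its pad at about (187,257). The narrow one is on the right with its pad at (429,237), the jar is at (314,283), and the scene view shows the wide pad at about (435,243). Next I'll measure the wide pad.

```bash
cat > h.py <<'E'
import numpy as np
from rig import r, vision
def ray(n,uv):
    c=vision.calibration(n);K,R,t=c["camera_matrix"],c["R"],c["t"]
    d=R.T@np.linalg.solve(K,[uv[0],uv[1],1.]);o=-R.T@t
    return o,d/np.linalg.norm(d)
def onz(n,uv,z):
    o,d=ray(n,uv);return o+d*(z-o[2])/d[2]
E
python3 - <<'E'
import cv2,numpy as np
from h import *
rs=[]
for n,w in (("top",(187,257)),("scene",(435,243))):
    im=cv2.imread(f"pics/{n}0.png");g=cv2.cvtColor(im,cv2.COLOR_BGR2GRAY)
    u,v=w;print(n);print(g[v-9:v+10,u-11:u+12])
    p=g[v-9:v+10,u-11:u+12]
    m=((p<228)&(p>150)).astype(np.uint8) 
    k,l,s,c=cv2.connectedComponentsWithStats(m)
    j=l[9,11];uv=c[j]+[u-11,v-9];print(j,uv,s[j],onz(n,uv,.092));rs.append(ray(n,uv))
(o1,d1),(o2,d2)=rs
a=np.linalg.lstsq(np.c_[d1,-d2],o2-o1,rcond=None)[0];print(o1+a[0]*d1,o2+a[1]*d2)
# deck outline
im=cv2.imread("pics/top0.png");g=cv2.cvtColor(im,cv2.COLOR_BGR2GRAY)
m=(g>130).astype(np.uint8);k,l,s,c=cv2.connectedComponentsWithStats(m)
j=l[257,187];mm=(l==j).astype(np.uint8)
b=cv2.boxPoints(cv2.minAreaRect(cv2.findContours(mm,0,1)[0][0]));print(b)
P=np.array([onz("top",q,.08) for q in b]);print(P.round(4),np.linalg.norm(P-np.roll(P,1,0),axis=1),P.mean(0))
E
```

```text
top
[[255 255 255 255 255 255 255 255 255 255 255 255 255 255 255 255 255 255
  255 255 255 255 255]
 [255 255 255 255 255 255 255 255 255 255 255 255 255 255 255 255 255 255
  255 255 255 255 255]
 [255 255 255 255 255 255 255 255 254 252 248 246 251 254 255 255 255 255
  255 255 255 255 255]
 [255 255 255 255 255 255 255 249 236 229 221 220 225 233 245 254 255 255
  255 255 255 255 255]
 [255 255 255 255 255 255 248 228 219 216 215 216 217 216 220 234 253 255
  255 255 255 255 255]
 [255 255 255 255 255 249 227 217 216 217 217 216 218 217 216 218 238 255
  255 255 255 255 255]
 [255 255 255 255 253 234 218 214 216 217 217 219 218 218 216 215 222 250
  255 255 255 255 255]
 [255 255 255 255 249 225 214 216 218 217 217 216 218 218 218 216 217 241
  255 255 255 255 255]
 [255 255 255 255 239 218 215 216 217 218 218 219 218 219 218 218 216 229
  253 255 255 255 255]
 [255 255 255 255 234 215 217 217 217 217 218 219 218 219 219 218 217 230
  253 255 255 255 255]
 [255 255 255 255 242 219 215 217 217 217 218 217 218 219 217 217 218 239
  255 255 255 255 255]
 [255 255 255 255 248 221 216
[... 2400 characters left out ...]
247 247 247 247 247 247 247 247 247 247 247 247 247 247 247 247
  247 247 247 247 247]
 [247 247 247 247 247 247 247 247 247 247 247 247 247 247 247 247 247 247
  247 247 247 247 247]
 [247 247 247 247 247 247 247 247 247 247 247 247 247 247 247 247 247 247
  247 247 247 247 247]]
1 [434.296875 242.3125  ] [ 6  4 10  9 64] [0.46474626 0.20600587 0.092     ]
[0.46550163 0.20531568 0.09192574] [0.46485983 0.20604066 0.09218432]
[[134.5     198.50002]
 [216.23077 182.15385]
 [234.96155 275.80768]
 [153.23077 292.15387]]
[[0.5609 0.293  0.08  ]
 [0.5839 0.1607 0.08  ]
 [0.433  0.1319 0.08  ]
 [0.4109 0.2619 0.08  ]] [0.15321295 0.13425749 0.1537135  0.13181689] [0.4971838  0.21190144 0.08      ]
```

>>> apply_moves:
  claw: [1, 1, 1, 1, 1, 1, 1, 1, 1, 1, 1, 1, 1, 1, 1, 1, 1, 1, 1, 1]
  translation:
    - [0.013, -0.013, 0]
    - [0.026, -0.026, 0]
    - [0.026, -0.026, 0]
    - [0.026, -0.026, 0]
    - [0.026, -0.026, 0]
    - [0.026, -0.026, 0]
    - [0.026, -0.026, 0]
    - [0.026, -0.026, 0]
    - [0.026, -0.026, 0]
    - [0.026, -0.026, 0]
    - [0.018, -0.03, 0]
    - [0.018, -0.03, 0]
    - [0.018, -0.03, 0]
    - [0.018, -0.03, 0]
    - [0.018, -0.03, 0]
    - [0.018, -0.03, 0]
    - [0.018, -0.03, 0]
    - [0.018, -0.03, 0]
    - [0.018, -0.03, 0]
    - [0.018, -0.03, 0]
  angular:
    - [0, 0, 0]
    - [0, 0, 0]
    - [0, 0, 0]
    - [0, 0, 0]
    - [0, 0, 0]
    - [0, 0, 0]
    - [0, 0, 0]
    - [0, 0, 0]
    - [0, 0, 0]
    - [0, 0, 0]
    - [0, 0, 0]
    - [0, 0, 0]
    - [0, 0, 0]
    - [0, 0, 0]
    - [0, 0, 0]
    - [0, 0, 0]
    - [0, 0, 0]
    - [0, 0, 0]
    - [0, 0, 0]
    - [0, 0, 0]
  grip_force: 10

```text
time_s: 1.77
eef_pos: [0.4183, 0.0908, 0.4044]
eef_rot: [0.991, 0.137, -0.0, 0.0]
wrist_force: [1.1, -0.1, -0.1]
gripper_width: 0.0006
```

>>> apply_moves:
  claw: [1, 1, 1, 1, 1, 1, 1]
  translation:
    - [0.02, -0.025, 0]
    - [0.02, -0.025, 0]
    - [0.018, -0.024, 0.02]
    - [0.012, -0.016, 0.025]
    - [0.006, -0.008, 0.03]
    - [0, 0, 0.01]
    - [0, 0, 0]
  angular:
    - [0, 0, 0]
    - [0, 0, 0]
    - [0, 0, 0]
    - [0, 0, 0]
    - [0, 0, 0]
    - [0, 0, 0]
    - [0, 0, 0]

```text
time_s: 2.35
eef_pos: [0.4633, 0.2037, 0.3158]
eef_rot: [0.99, 0.138, -0.004, 0.001]
wrist_force: [-0.8, -1.3, 0.3]
gripper_width: 0.0003
```

Run:
```python
from h import *
import cv2
from scipy.spatial.transform import Rotation as Ro
s=r.observe();M=Ro.from_quat(s['eef_rot']).as_matrix()
tip=s['eef_pos']+M@[0,0,.199]
print(s['time_s'],s['eef_pos'],tip,M.T@(np.array([.4652,.2056,.092])-tip),s['wrist_force'],s['joints'],s['gripper_width'])
cv2.imwrite("pics/s1.png",vision.get_image("scene")[:,:,::-1])
cv2.imwrite("pics/w1.png",vision.get_image("wrist")[:,:,::-1])
c=vision.calibration("wrist");q=c["R"]@[.4652,.2056,.092]+c["t"];q=c["camera_matrix"]@q;print(q/q[2])
```

```text
2.35 [0.46331901 0.20372477 0.31581205] [0.46160955 0.20323948 0.11681998] [ 0.00431935 -0.0012927   0.02478239] [-0.76008904 -1.2616631   0.25716009] [ 2.43200939e-01  1.57871254e-01  1.79502676e+00 -3.20303593e-04
  1.19761948e+00  1.53807252e+00] 0.00029999592456284464
[317.4482693  227.71939452   1.        ]
```

View pics/w1.png

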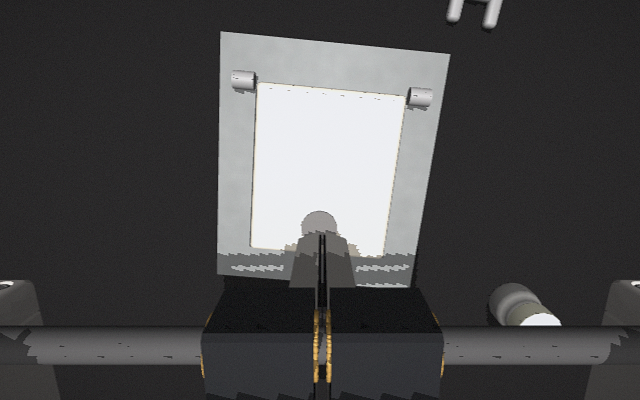

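View pics/s1.png

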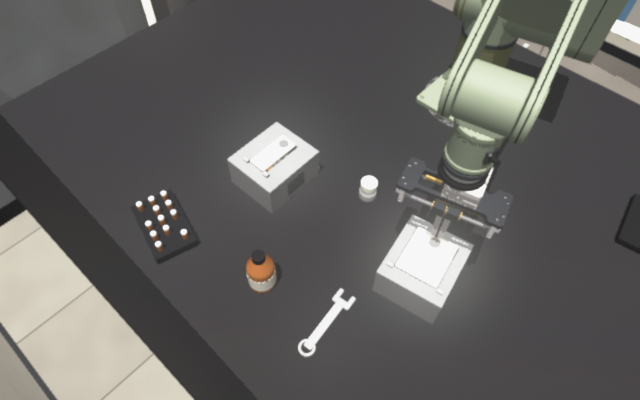

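Run:
```python
from h import *
from scipy.spatial.transform import Rotation as Ro
s=r.observe();M=Ro.from_quat(s['eef_rot']).as_matrix()
tip=s['eef_pos']+M@[0,0,.199]
print(s['time_s'],s['eef_pos'],tip,M.T@(np.array([.4652,.2056,.092])-tip),s['wrist_force'])
```

```text
2.45 [0.4650077  0.20336226 0.31974049] [0.46483427 0.20326248 0.1207406 ] [ 0.00101354 -0.00215802  0.02873909] [ 0.58610575 -0.00309386  1.1911037 ]
```

The wrist view shows the pad at (319,227), against a predicted (317,228), with the closed fingertips right over it. The scene view agrees. I'll trim the position and go down in small steps.

>>> apply_moves:
  claw: [1, 1, 1, 1, 1]
  translation:
    - [0.001, -0.002, 0.008]
    - [0, 0, 0.008]
    - [0, 0, 0.006]
    - [0, 0, 0.002]
    - [0, 0, 0]
  angular:
    - [0, 0, 0]
    - [0, 0, 0]
    - [0, 0, 0]
    - [0, 0, 0]
    - [0, 0, 0]

```text
time_s: 2.87
eef_pos: [0.4652, 0.2057, 0.295]
eef_rot: [0.991, 0.137, -0.001, 0.0]
wrist_force: [0.6, 0.2, 0.3]
gripper_width: 0.0007
```

Tip is at z 0.096, which leaves 4 mm to contact and 12 mm to the stop.

>>> apply_moves:
  claw: [1, 1, 1, 1, 1, 1]
  translation:
    - [0, 0, 0.003]
    - [0, 0, 0.003]
    - [0, 0, 0.002]
    - [0, 0, 0.002]
    - [0, 0, 0.001]
    - [0, 0, 0]
  angular:
    - [0, 0, 0]
    - [0, 0, 0]
    - [0, 0, 0]
    - [0, 0, 0]
    - [0, 0, 0]
    - [0, 0, 0]

```text
time_s: 3.37
eef_pos: [0.4658, 0.2061, 0.2848]
eef_rot: [0.991, 0.137, 0.0, 0.0]
wrist_force: [-0.6, -0.7, 2.2]
gripper_width: 0.0005
```

>>> apply_moves:
  claw: [1, 1, 1, 1]
  translation:
    - [0, 0, 0.001]
    - [0, 0, 0.001]
    - [0, 0, 0]
    - [0, 0, 0]
  angular:
    - [0, 0, 0]
    - [0, 0, 0]
    - [0, 0, 0]
    - [0, 0, 0]

```text
time_s: 3.7
eef_pos: [0.4658, 0.2061, 0.2829]
eef_rot: [0.991, 0.137, 0.0, -0.0]
wrist_force: [0.3, -0.1, 3.5]
gripper_width: 0.0004
```

>>> apply_moves:
  claw: [1, 1, 1, 1]
  translation:
    - [0, 0, 0.001]
    - [0, 0, 0]
    - [0, 0, 0]
    - [0, 0, 0]
  angular:
    - [0, 0, 0]
    - [0, 0, 0]
    - [0, 0, 0]
    - [0, 0, 0]

```text
time_s: 4.03
eef_pos: [0.4659, 0.2061, 0.2825]
eef_rot: [0.991, 0.137, 0.001, -0.0]
wrist_force: [-0.3, 0.0, 6.2]
gripper_width: 0.0006
```

It has reached the firm stop: the last 1 mm command moved it only 0.4 mm and the force rose to 6.2 N. Next I withdraw straight up.

>>> apply_moves:
  claw: [1, 1, 1, 1, 1, 1, 1, 1]
  translation:
    - [0, 0, -0.02]
    - [0, 0, -0.035]
    - [0, 0, -0.035]
    - [0, 0, -0.035]
    - [0, 0, -0.03]
    - [0, 0, -0.015]
    - [0, 0, 0]
    - [0, 0, 0]
  angular:
    - [0, 0, 0]
    - [0, 0, 0]
    - [0, 0, 0]
    - [0, 0, 0]
    - [0, 0, 0]
    - [0, 0, 0]
    - [0, 0, 0]
    - [0, 0, 0]

```text
time_s: 4.7
eef_pos: [0.4653, 0.2061, 0.4513]
eef_rot: [0.991, 0.137, 0.0, -0.0]
wrist_force: [0.2, 0.4, -1.7]
gripper_width: 0.0006
```

Run:
```python
from h import *
import cv2
cv2.imwrite("pics/s2.png",vision.get_image("scene")[:,:,::-1])
print(r.observe()['eef_pos'],r.observe()['wrist_force'])
```

```text
[0.46501209 0.20598577 0.44981868] [-0.44891899  0.50009586 -0.53238615]
```

View pics/s2.png

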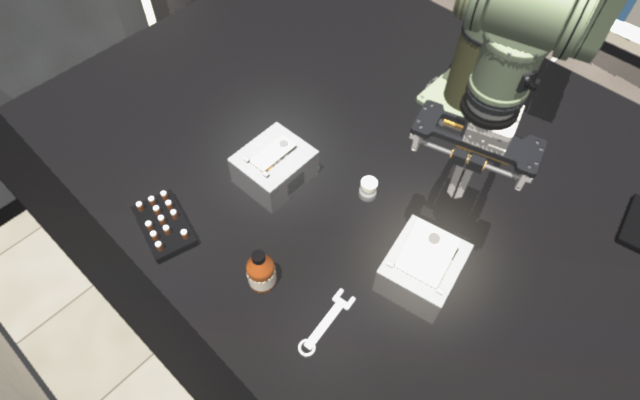

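The pad is now at (433,238), only a few pixels up from where it was, so the hatch may have just started opening. I'll wait a second and look again.

>>> apply_moves:
  claw: [1, 1, 1, 1, 1, 1, 1, 1, 1, 1, 1, 1]
  translation:
    - [0, 0, 0]
    - [0, 0, 0]
    - [0, 0, 0]
    - [0, 0, 0]
    - [0, 0, 0]
    - [0, 0, 0]
    - [0, 0, 0]
    - [0, 0, 0]
    - [0, 0, 0]
    - [0, 0, 0]
    - [0, 0, 0]
    - [0, 0, 0]
  angular:
    - [0, 0, 0]
    - [0, 0, 0]
    - [0, 0, 0]
    - [0, 0, 0]
    - [0, 0, 0]
    - [0, 0, 0]
    - [0, 0, 0]
    - [0, 0, 0]
    - [0, 0, 0]
    - [0, 0, 0]
    - [0, 0, 0]
    - [0, 0, 0]

```text
time_s: 5.75
eef_pos: [0.4655, 0.2061, 0.4517]
eef_rot: [0.991, 0.137, 0.0, -0.0]
wrist_force: [0.5, 1.1, 0.4]
gripper_width: 0.0001
```

Run:
```python
from h import *
import cv2
cv2.imwrite("pics/s3.png",vision.get_image("scene")[:,:,::-1])
cv2.imwrite("pics/w3.png",vision.get_image("wrist")[:,:,::-1])
print(r.observe()['eef_pos'],r.observe()['wrist_force'],r.observe()['time_s'])
```

```text
[0.46553479 0.20605609 0.45167584] [ 0.63786717  0.08408585 -0.06489376] 5.85
```

View pics/s3.png

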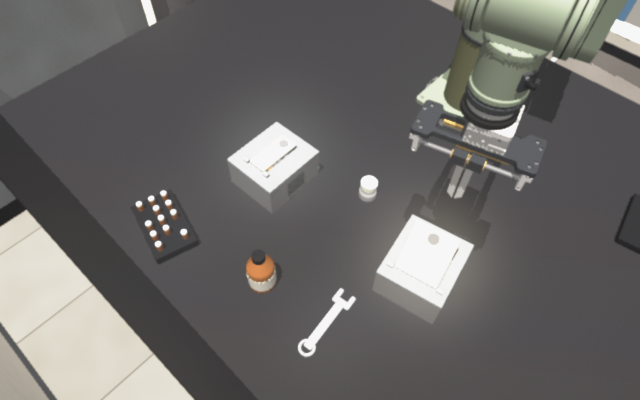

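View pics/w3.png

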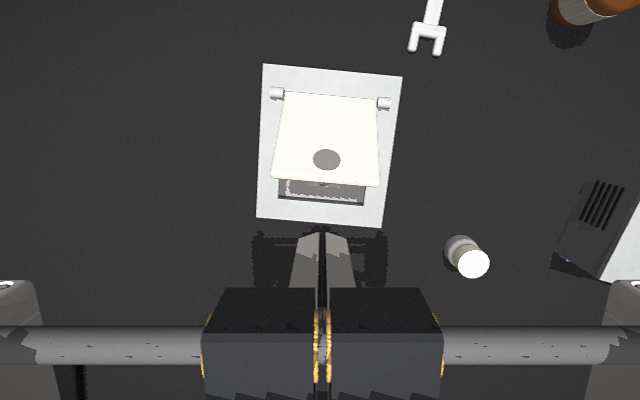

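The wrist view shows the wide hatch standing up, with its pad at (327,159) and the open port visible below its free edge at about (320,195). In the scene view it foreshortens along the line of sight. I'll wait over 2 s and check the pad's height from two views.

>>> apply_moves:
  claw: [1, 1, 1, 1, 1, 1, 1, 1, 1, 1, 1, 1, 1, 1, 1, 1, 1, 1, 1, 1]
  translation:
    - [0, 0, 0]
    - [0, 0, 0]
    - [0, 0, 0]
    - [0, 0, 0]
    - [0, 0, 0]
    - [0, 0, 0]
    - [0, 0, 0]
    - [0, 0, 0]
    - [0, 0, 0]
    - [0, 0, 0]
    - [0, 0, 0]
    - [0, 0, 0]
    - [0, 0, 0]
    - [0, 0, 0]
    - [0, 0, 0]
    - [0, 0, 0]
    - [0, 0, 0]
    - [0, 0, 0]
    - [0, 0, 0]
    - [0, 0, 0]
  angular:
    - [0, 0, 0]
    - [0, 0, 0]
    - [0, 0, 0]
    - [0, 0, 0]
    - [0, 0, 0]
    - [0, 0, 0]
    - [0, 0, 0]
    - [0, 0, 0]
    - [0, 0, 0]
    - [0, 0, 0]
    - [0, 0, 0]
    - [0, 0, 0]
    - [0, 0, 0]
    - [0, 0, 0]
    - [0, 0, 0]
    - [0, 0, 0]
    - [0, 0, 0]
    - [0, 0, 0]
    - [0, 0, 0]
    - [0, 0, 0]

```text
time_s: 7.52
eef_pos: [0.4655, 0.2061, 0.4517]
eef_rot: [0.991, 0.137, -0.0, -0.0]
wrist_force: [-0.1, -0.5, 0.5]
gripper_width: 0.0
```

>>> apply_moves:
  claw: [1, 1, 1, 1, 1, 1, 1, 1, 1, 1]
  translation:
    - [0, 0, 0]
    - [0, 0, 0]
    - [0, 0, 0]
    - [0, 0, 0]
    - [0, 0, 0]
    - [0, 0, 0]
    - [0, 0, 0]
    - [0, 0, 0]
    - [0, 0, 0]
    - [0, 0, 0]
  angular:
    - [0, 0, 0]
    - [0, 0, 0]
    - [0, 0, 0]
    - [0, 0, 0]
    - [0, 0, 0]
    - [0, 0, 0]
    - [0, 0, 0]
    - [0, 0, 0]
    - [0, 0, 0]
    - [0, 0, 0]

```text
time_s: 8.35
eef_pos: [0.4656, 0.206, 0.4517]
eef_rot: [0.991, 0.137, 0.0, -0.0]
wrist_force: [0.2, 0.3, -0.7]
gripper_width: 0.0005
```

Run:
```python
from h import *
import cv2
rs=[]
for n,(u,v) in (("scene",(433,239)),("wrist",(327,159))):
    c=vision.calibration(n)
    im=vision.get_image(n)[:,:,::-1].copy();cv2.imwrite(f"pics/{n}4.png",im)
    g=cv2.cvtColor(im,cv2.COLOR_BGR2GRAY);p=g[v-15:v+16,u-20:u+21]
    t,m=cv2.threshold(p,0,1,cv2.THRESH_OTSU+cv2.THRESH_BINARY_INV)
    k,l,s,cc=cv2.connectedComponentsWithStats(m);j=l[15,20];uv=cc[j]+[u-20,v-15]
    print(n,t,j,uv,s[j]);rs.append(ray(n,uv))
(o1,d1),(o2,d2)=rs
a=np.linalg.lstsq(np.c_[d1,-d2],o2-o1,rcond=None)[0];print(o1+a[0]*d1,o2+a[1]*d2)
s=r.observe();print(s['time_s'],s['wrist_force'])
a=cv2.imread("pics/scene0.png");b=cv2.imread("pics/scene4.png")
d=cv2.absdiff(a,b).max(2)
for nm,(x0,y0,x1,y1) in dict(filt=(225,120,322,210),jar=(355,172,382,205),bottle=(240,245,280,295),wrench=(295,285,360,358)).items(): print(nm,d[y0:y1,x0:x1].max())
```

```text
scene 174.0 0 [431.61304348 240.24347826] [   0    0   41   31 1150]
wrist 198.0 1 [326.16521739 159.19565217] [  6   5  28  21 460]
[0.49663829 0.20993099 0.14409053] [0.49643374 0.21060556 0.14408399]
8.45 [ 0.06526403 -0.46723074  0.07698182]
filt 15
jar 15
bottle 15
wrench 15
```

View pics/wrist4.png

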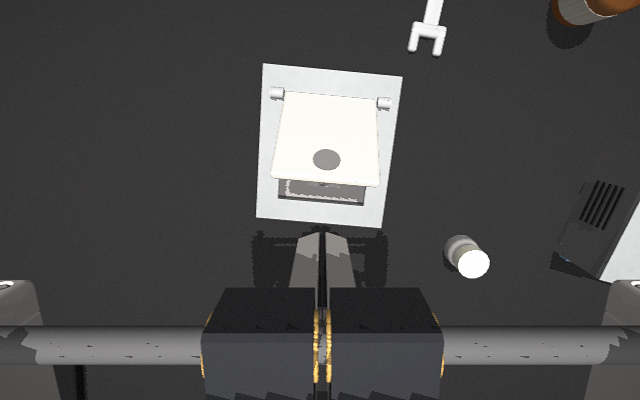

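The scene mask picked up the background, so that height is not valid. I'll redo it from the saved pictures with the mask fixed.

Run:
```python
from h import *
import cv2
g=cv2.imread("pics/scene4.png",0);print(g[231:248:1,424:443])
m=((g>150)&(g<228)).astype(np.uint8)[231:248,422:445]
k,l,s,c=cv2.connectedComponentsWithStats(m);j=l[8,11];uv=c[j]+[422,231];print(j,uv,s[j])
o1,d1=ray("scene",uv);o2,d2=ray("wrist",(326.17,159.2))
a=np.linalg.lstsq(np.c_[d1,-d2],o2-o1,rcond=None)[0];print(o1+a[0]*d1,o2+a[1]*d2)
```

```text
[[247 247 247 247 247 247 247 247 247 247 247 247 247 247 247 247 247 247
  246]
 [247 247 247 247 247 247 247 247 247 246 247 247 247 247 247 247 247 247
  247]
 [247 247 247 247 247 246 244 243 240 238 241 244 246 247 247 247 247 247
  247]
 [247 247 247 247 246 242 223 214 214 213 214 220 234 244 247 247 247 247
  247]
 [247 247 247 247 243 224 210 208 208 208 208 208 213 227 243 247 247 247
  247]
 [247 247 247 246 232 212 209 208 208 208 208 208 209 211 227 246 247 247
  247]
 [247 247 247 244 220 209 208 209 209 208 208 208 208 208 215 243 247 247
  247]
 [247 247 247 242 215 208 208 209 208 209 209 208 208 208 213 239 246 247
  247]
 [247 247 247 243 216 209 209 209 209 209 209 208 209 208 214 239 246 247
  247]
 [247 247 247 244 222 210 209 209 209 209 209 209 208 209 215 242 247 247
  247]
 [247 247 247 246 233 214 209 210 209 209 210 209 209 209 218 243 247 247
  247]
 [247 247 247 247 244 230 214 209 209 209 209 209 209 215 235 246 247 247
  247]
 [247 247 247 247 247 244 231 216 211 209 210 211 216 235 246 247 247 247
  247]
 [247 247 247 247 247 247 246 239 226 221 221 228 238 246 247 247 247 247
  247]
 [247 247 247 247 247 247 247 246 246 246 246 246 246 247 247 247 247 247
  247]
 [247 247 247 247 247 247 247 247 247 247 247 247 247 247 247 247 247 247
  247]
 [247 247 247 247 247 247 247 247 247 247 247 247 247 247 247 247 247 247
  247]]
1 [433.14583333 238.63541667] [ 6  3 11 11 96]
[0.49748643 0.21169958 0.15279604] [0.49767684 0.21106322 0.15280258]
```

The pad stands at z = 0.153 m, against 0.154 m expected at 0.9 rad, so the hatch is fully open. It has stayed the same from 5.8 s to 8.4 s.

```bash
python3 -c "
from rig import r
print(r.hand_in())"
```

```text
the job is handed in; nothing more can be done
None
```

The wide hatch is open and standing by itself, and I've handed the job in. I pressed its pad once with closed fingertips, down to the firm stop at 6.2 N, then withdrew straight up about 170 mm.

- **Hatch open:** two camera views put the pad at z = 0.153 m, against 0.154 m expected at full opening. It looked the same at 5.8 s and 8.4 s, so it stood open for at least 2.6 s.
- **Everything else:** the narrow hatch, jar, bottle and wrench show no visible change between the first and last scene pictures. The wrist force is about zero, so the robot is touching nothing.
- **One check failed:** my first height calculation gave a bad 0.144 m because its mask picked up the background. I corrected the mask and redid it from the same pictures to get the figure above.

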